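# Load the label stand with a full roll

### The job

The label stand on the worktop is empty. Take the full roll of paper labels and put it over the stand's upright spindle, all the way down so that it sits flat on the base, and let go of it. Leave the used-up bare cardboard core standing where it is.

Things in the scene. Friction and masses are not known exactly. Their poses are not given: they have to be found in the camera images.
- label_roll: full roll of white paper labels, loose, standing upright on the worktop: a thick-walled cylinder, diameter 60 mm, 60 mm tall, with a 36 mm round bore right through along its axis (brown cardboard lining, wall 12 mm), about 0.15 kg. Origin: centre of its underside; z: up the bore. Yaw does not matter. It, the stand and the bare core stand side by side in any order
- bare_core: the used-up roll, now only a brown cardboard tube, loose, standing upright on the worktop: 41 mm in diameter, 60 mm tall, walls 2.5 mm thick, light. Not to be used or moved. Origin: centre of its underside; z axis up
- stand: label stand, fixed: a round flat metal base, diameter 110 mm, its top 12 mm above the worktop, with an upright metal spindle 14 mm thick in its middle (collar 20 mm wide, 3 mm high at the foot), rounded tip 74 mm above the worktop. Origin: centre of the base's underside, at worktop height; z: up the spindle. The underside of a seated roll lies 12 mm above the origin

How it is judged:
By the outcome, as a careful person would: the job done as asked, in the order asked, and still so for the second after the job is handed in, with the robot touching nothing.
It also fails if it takes over 42 s, if anything falls off the work surface, if the arm or the gripper's body presses on something with over 40 N, if the wrist force passes 120 N, or if a joint passes its speed limit or range.

### The arm

A 7-joint arm with a two-finger parallel gripper is mounted at the origin on a cart in front of the work surface, level with it; the furniture and walls round the work are solid. World frame = base frame: x ahead of the robot, y to its left, z up, the work surface at z = 0. Lengths are in mm, angles in rad, forces in N, time in s.
With the tool pointing down it reaches from about 350 to 900 mm from the base axis. Payload 7.2 kg.
Tool frame: the origin (TCP) lies at the very end of the fingers, on their centre line; the grasp point (between the pads) lies ctrl.tcp_to_grasp behind it (ctrl.tcp_to_grasp is the distance from the TCP to the grasp point, in mm); z points along the fingers, y is the line along which they close (so a half turn about z gives the same grasp; the last joint's range is limited). The gripper opens to 85 mm and grips with 20 to 120 N. Pads are 22 mm wide; open, the fingers measure 114 mm over their backs; the gripper's body (76 mm by 85 mm) begins 54 mm behind the grasp point. The pads swing forward as they close: fully open they stand 13 mm farther back than shut.
Start: joints at [-1.354, 0.411, -0.013, 1.596, 0.006, 1.134, -0.082], TCP at [175.613, 599.824, 231.297] pointing down, gripper open.
Joint ranges: [-2.95, 2.95], [-0.29, 1.99], [-1.47, 1.44], [0.14, 2.54], [-1.03, 4.17], [0.13, 1.85], [-2.86, 2.86]. Speed limits (rad/s): [2.39, 2.39, 3.01, 3.01, 3.14, 3.14, 3.14].

### API

Orientations are given as a rotation vector (axis times angle).
In Python, from workcell import ctrl, eyes, job gives the robot as it stands. The module is installed in compiled form; this text tells all that it offers.
- The arm moves only by the tool move_arm, never from a script. Its arguments are lists of equal length, an entry for each row: "travel": the shift along the world's x, y, z in m, a list of three; "yaw": the turn about the world's z in units of 5 degrees (1.0 is 5 degrees); "grip": the finger opening in m, from 0 to 0.0854. A call has 1 to 5 rows; each row is the pose to reach, as a shift and turn from the pose commanded when the call began; what a row does not reach only later rows make up. A row lasts 1/12 s, in which the tool goes at most 41.7 mm and 7.16 degrees, less where a joint would pass 70% of its speed; a pose out of reach is approached as far as the arm can. A call with a gripper value outside its range is refused whole. The fingers move at their own pace and stop on an object; "force" is the grip in N (left out, the last holds). Time passes only in rows, so rows that repeat a pose let the fingers close. It gives the time, the measured TCP pose, the force, the opening and the grip force at its end, in the units of the state.
- ctrl.state(): the state, without advancing time (a new reading comes with each control period).
- eyes.snapshot(name): name is "scene" or "top"; returns the picture (420x560x3 uint8, red, green, blue); there is no depth.
- eyes.camera_params(name): a dict with "vertical_fov" (degrees; the focal length in pixels is half the picture's height over the tangent of half this angle, whatever the lens; pixels are square), "cx", "cy" (the principal point, pixels), "cam_to_world" (4x4, takes a point from camera to world coordinates). Camera axes: x right, y down, z forward; pixel columns grow to the right and rows downward; lengths in mm; the calibration is good to about 2 mm. A picture is of the moment at which its call begins. camera_params takes no time and is no camera call.
- job.finish_job(): hands the job in; it is judged then, once.
The state is a dict: "time_s": time; "joint_positions": joint angles; "dq": joint speeds; "effort": joint torques, N m; "ee_pos": TCP position; "orientation": TCP orientation; "force": force on the tool from outside, world axes, zero at the start; "moment": the same for the moment, N m; "grip_width": finger opening in mm; "gripper_force": force on a finger pad.
Only numpy, scipy, OpenCV 4.12 (cv2) and the standard library are available. Lean on these libraries where they do the work, as an engineer would, in place of code of your own. Each camera call takes 0.05 s, during which the arm holds its last target. There are 200 camera calls.

## Working session

There is one attempt and no reset: what is moved stays moved. The work goes in short steps, Python scripts to look and compute and a tool call to move; the robot and the scene stay as the last step left them, time stands still between calls to the robot, and variables do not carry over. Pictures are saved under pics/ and viewed, at most 10 in all, crops included, and the job is handed in when it is done.

Besides the shell and the picture viewer there is one more tool, called after "Emit:" as name([rows], argument=value, ...), one row to a line, values as JSON. move_arm: Moves the arm, as the interface text tells. Its arguments: {"type":"object","properties":{"travel":{"type":"array"},"yaw":{"type":"array"},"grip":{"type":"array"},"force":{"type":"number"}},"required":["travel","yaw","grip"]}

```bash
mkdir -p pics
python3 - <<'E'
from workcell import ctrl, eyes
import cv2,numpy as np
a=eyes.snapshot("scene");b=eyes.snapshot("top")
for n,i in(("scene",a),("top",b)):
    cv2.imwrite(f"pics/{n}0.png",i[:,:,::-1]); p=eyes.camera_params(n);print(n,p["vertical_fov"],p["cx"],p["cy"],np.round(p["cam_to_world"],3).tolist())
print(ctrl.tcp_to_grasp,ctrl.state())
E
```

```text
scene 44.85303470346516 270.0179249484657 211.59501925251905 [[0.777, -0.379, 0.502, -17.46], [-0.629, -0.448, 0.635, -550.382], [-0.015, -0.81, -0.587, 578.595], [0.0, 0.0, 0.0, 1.0]]
top 55.49688147792819 281.9718076458727 210.75496208971234 [[-0.021, -0.998, 0.063, 380.125], [-0.999, 0.023, 0.026, -5.563], [-0.027, -0.063, -0.998, 886.901], [0.0, 0.0, 0.0, 1.0]]
18.700000000000003 {'time_s': 0.1, 'joint_positions': array([-1.35418154,  0.41179233, -0.01274275,  1.59694738,  0.00559753,
        1.13426891, -0.0822167 ]), 'dq': array([-1.30654945e-03, -3.17688697e-03, -1.15189439e-03, -8.47368446e-04,
        6.30851130e-04,  1.39414833e-03, -2.45348872e-05]), 'effort': array([ 3.33990662e-03, -6.01832128e+01,  6.84495382e-01, -3.00092804e+01,
        1.39422997e-02,  6.28581227e-03, -1.39910560e-05]), 'ee_pos': array([175.50881455, 599.40532571, 230.55948038]), 'orientation': array([-4.45805390e-01, -3.10968525e+00,  2.16093028e-03]), 'force': array([0.25941521, 0.69560888, 0.10441315]), 'moment': array([ 0.0068336 , -0.00888035,  0.03430002]), 'gripper_force': 0.0, 'grip_width': 85.37997935056474}
```

View pics/scene0.png

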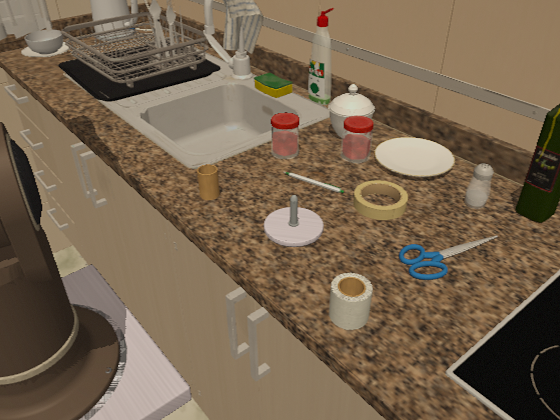

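View pics/top0.png

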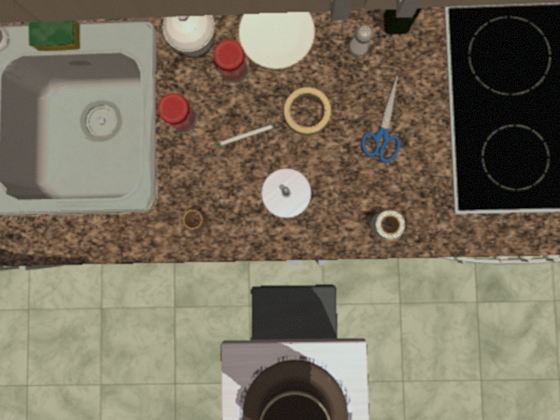

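The scene view shows the full roll at about (351,300), the stand at (293,226) and the bare core at (208,185). In the top view they are at (390,224), (287,193) and (192,219).

```bash
cat > h.py <<'E'
from workcell import ctrl, eyes
import cv2,numpy as np
def ray(n,uv,z):
    p=eyes.camera_params(n);M=np.array(p["cam_to_world"]);f=210/np.tan(np.radians(p["vertical_fov"]/2))
    uv=np.atleast_2d(uv).astype(float)
    d=np.c_[(uv[:,0]-p["cx"])/f,(uv[:,1]-p["cy"])/f,np.ones(len(uv))]@M[:3,:3].T
    return M[:2,3]+d[:,:2]*((z-M[2,3])/d[:,2])[:,None]
def blobs(mask,box):
    m=np.zeros_like(mask);x0,y0,x1,y1=box;m[y0:y1,x0:x1]=mask[y0:y1,x0:x1]
    return cv2.findContours(m,cv2.RETR_CCOMP,cv2.CHAIN_APPROX_NONE)
def circ(n,c,z):
    w=ray(n,c.reshape(-1,2),z).astype(np.float32); (x,y),r=cv2.minEnclosingCircle(w)
    A=np.c_[2*w,np.ones(len(w))];s=np.linalg.lstsq(A,(w**2).sum(1),rcond=None)[0]
    return np.round([x,y,2*r,s[0],s[1],2*np.sqrt(s[2]+s[0]**2+s[1]**2)],1)
E
python3 - <<'E'
from h import *
B={"top":{"roll":(365,200,415,248),"stand":(255,160,320,225)},"scene":{"roll":(322,265,382,335),"stand":(255,190,332,250)}}
for n in B:
    im=cv2.imread(f"pics/{n}0.png");h=cv2.cvtColor(im,cv2.COLOR_BGR2HSV)
    m=((h[...,1]<60)&(h[...,2]>150)).astype(np.uint8)*255
    cs=[]
    for k,b in B[n].items():
        C,H=blobs(m,b)
        for c,hh in zip(C,H[0]):
            if len(c)>20: print(n,k,"hole" if hh[3]>=0 else "outer",cv2.boundingRect(c),circ(n,c,60 if k=="roll" else 12))
        x0,y0,x1,y1=b; g=cv2.resize(im[y0:y1,x0:x1],(390,390),interpolation=0);g2=cv2.cvtColor(cv2.resize(m[y0:y1,x0:x1],(390,390),interpolation=0),8)
        cs.append(cv2.resize(np.hstack([g,g2]),(400,200)))
    cv2.imwrite(f"pics/{n}_c.png",np.vstack(cs))
cv2.imwrite("pics/c.png",np.hstack([cv2.imread("pics/top_c.png"),cv2.imread("pics/scene_c.png")]))
E
```

```text
top roll outer (376, 211, 28, 28) [ 399.6 -205.8   59.6  399.6 -205.4   56.6]
top roll hole (380, 214, 22, 22) [ 399.7 -206.2   45.3  399.6 -206.1   43. ]
top stand outer (261, 168, 50, 50) [475.3   7.6 110.1 475.4   7.7 107.6]
top stand hole (279, 184, 12, 14) [480.3  11.6  31.7 480.2  10.5  24.9]
scene roll outer (331, 273, 42, 57) [ 380.6 -224.1  109.8  382.3 -223.7   83.8]
scene roll hole (336, 276, 31, 22) [ 400.9 -207.3   45.3  400.5 -207.    43.1]
scene stand outer (264, 207, 60, 39) [473.5   2.7 117.3 472.    1.6 100.5]
```

View pics/c.png

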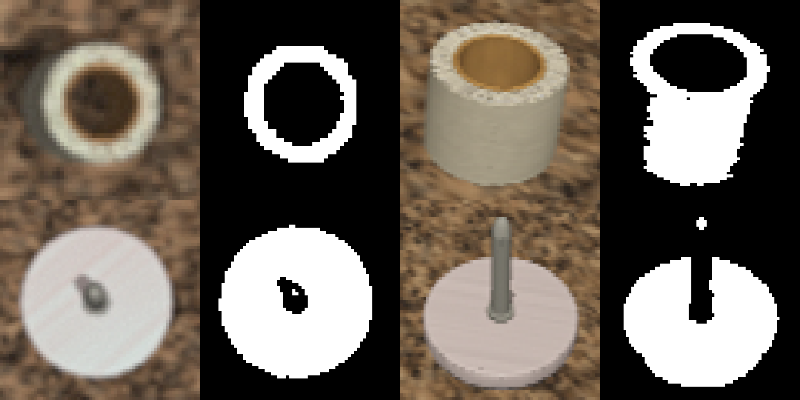

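Both views agree: the roll is at about (400, -206.5), with a rim diameter near 60. The stand is at about (475, 7.5), with a base diameter near 110. I'm moving over to the roll now.

Emit:
move_arm([
  [0.019,-0.035,0],
  [0.038,-0.07,0],
  [0.057,-0.105,0],
  [0.076,-0.14,0],
  [0.095,-0.175,0],
], yaw=[0,0,0,0,0], grip=[0.085,0.085,0.085,0.085,0.085], force=40)

```text
time_s: 0.52
ee_pos: [271.1, 422.8, 230.9]
orientation: [-0.446, -3.11, 0.001]
force: [0.9, -0.1, 0.5]
grip_width: 85.5
gripper_force: 0.0
```

Emit:
move_arm([
  [0.019,-0.035,0],
  [0.038,-0.07,0],
  [0.057,-0.105,0],
  [0.076,-0.14,0],
  [0.095,-0.175,0],
], yaw=[0,0,0,0,0], grip=[0.085,0.085,0.085,0.085,0.085])

```text
time_s: 0.93
ee_pos: [366.0, 247.8, 231.3]
orientation: [-0.446, -3.11, -0.0]
force: [1.2, 0.2, -0.1]
grip_width: 85.1
gripper_force: 0.0
```

Run:
```python
from h import *
for n,uv,z in(("scene",(293.5,195),74),("scene",(293.5,224.5),15)):print(ray(n,uv,z))
s=ctrl.state();print(s["time_s"],s["ee_pos"],s["orientation"],s["joint_positions"],s["force"])
```

```text
[[477.47783402   7.70349221]]
[[472.3233044    0.75823623]]
0.9333 [365.97342118 247.82486419 231.26714084] [-4.45688603e-01 -3.10969353e+00 -2.43610836e-04] [-0.87766422  0.09017205  0.18613142  2.02580395 -0.01970029  1.02721943
  0.60400812] [ 1.20324369  0.24200664 -0.07484262]
```

Emit:
move_arm([
  [0.015,-0.036,0],
  [0.03,-0.072,0],
  [0.04,-0.112,0],
  [0.04,-0.152,0],
  [0.04,-0.192,0],
], yaw=[0,0,0,0,0], grip=[0.085,0.085,0.085,0.085,0.085])

```text
time_s: 1.35
ee_pos: [405.4, 55.7, 231.1]
orientation: [-0.447, -3.109, 0.0]
force: [0.7, -0.6, -0.4]
grip_width: 85.0
gripper_force: 0.0
```

Emit:
move_arm([
  [0.0,-0.04,0],
  [0.0,-0.08,0],
  [0.0,-0.12,0],
  [0.0,-0.16,0],
  [0.0,-0.2,0],
], yaw=[0,0,0,0,0], grip=[0.085,0.085,0.085,0.085,0.085])

```text
time_s: 1.77
ee_pos: [404.9, -144.0, 231.4]
orientation: [0.446, 3.109, 0.001]
force: [0.6, 0.5, -0.7]
grip_width: 84.8
gripper_force: 0.0
```

Emit:
move_arm([
  [-0.003,-0.035,0],
  [-0.005,-0.064,-0.01],
  [-0.005,-0.064,-0.04],
  [-0.005,-0.064,-0.08],
  [-0.005,-0.064,-0.08],
], yaw=[0,0,0,0,0], grip=[0.085,0.085,0.085,0.085,0.085])

```text
time_s: 2.18
ee_pos: [396.8, -205.0, 146.1]
orientation: [-0.446, -3.1, -0.0]
force: [-0.7, 0.5, -0.2]
grip_width: 85.1
gripper_force: 0.0
```

Run:
```python
from h import *
a=eyes.snapshot("scene")
cv2.imwrite("pics/s1.png",a[:,:,::-1])
s=ctrl.state();print(s["time_s"],s["ee_pos"],s["orientation"],s["joint_positions"],s["force"])
```

```text
2.2333 [ 397.8813418  -205.48686982  148.88091249] [-4.46300609e-01 -3.10171067e+00  2.43799384e-04] [-0.20364995  0.24323139  0.67077772  2.13006797 -0.19946277  0.83710222
  1.87328568] [-0.90399425 -0.07797879  0.93532066]
```

View pics/s1.png

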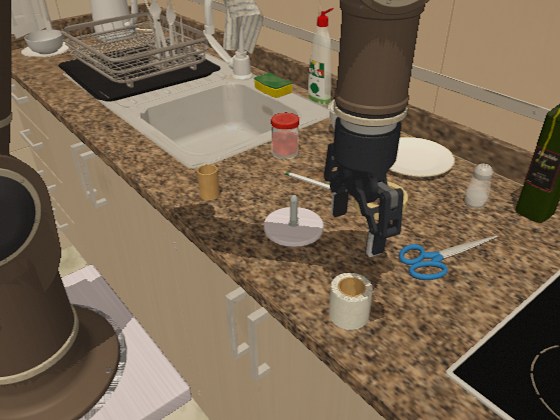

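The gripper hangs open above the roll, with fingertips near (340,215) and (375,252) and the roll's top at (351,283). I'm descending.

Emit:
move_arm([
  [0,0,-0.02],
  [0,0,-0.04],
  [0,0,-0.06],
  [0,0,-0.07],
  [0,0,-0.07],
], yaw=[0,0,0,0,0], grip=[0.085,0.085,0.085,0.085,0.085])

```text
time_s: 2.65
ee_pos: [400.6, -205.6, 81.3]
orientation: [-0.444, -3.109, -0.001]
force: [-0.0, -0.3, 1.1]
grip_width: 84.6
gripper_force: 0.0
```

Run:
```python
from h import *
a=eyes.snapshot("scene");b=eyes.snapshot("top")
cv2.imwrite("pics/s2.png",np.hstack([cv2.resize(a[200:350,270:420,::-1],(400,400)),cv2.resize(b[170:270,330:430,::-1],(400,400))]))
s=ctrl.state();print(s["time_s"],s["ee_pos"],s["orientation"],s["force"])
```

```text
2.75 [ 401.37408995 -206.31444685   82.60670745] [4.45485742e-01 3.10870957e+00 3.04257401e-04] [-0.89817754 -0.28855668 -0.24903298]
```

View pics/s2.png

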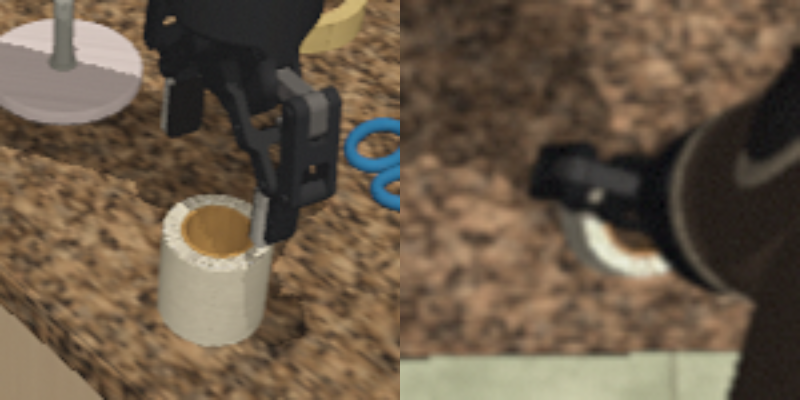

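The left crop shows the open fingers just above the roll, with tips at roughly (337,249) and (371,290) in scene pixels. I'll check that they are centred.

Run:
```python
from h import *
for z in(82,95):print(z,ray("scene",[(337,249),(371,290),(354,269.5)],z).round(1).tolist())
```

```text
82 [[424.2, -152.7], [398.1, -243.8], [410.5, -200.5]]
95 [[412.6, -163.1], [387.2, -251.9], [399.3, -209.6]]
```

Emit:
move_arm([
  [0,0,-0.012],
  [0,0,-0.025],
  [0,0,-0.04],
  [0,0,-0.055],
  [0,0,-0.059],
], yaw=[0,0,0,0,0], grip=[0.085,0.085,0.085,0.085,0.085])

```text
time_s: 3.17
ee_pos: [401.1, -205.9, 22.4]
orientation: [0.445, 3.11, 0.001]
force: [0.0, 0.6, 0.1]
grip_width: 85.0
gripper_force: 0.0
```

Emit:
move_arm([
  [0,0,0],
  [0,0,0],
  [0,0,0],
  [0,0,0],
  [0,0,0],
], yaw=[0,0,0,0,0], grip=[0.075,0.07,0.065,0.06,0.055], force=40)

```text
time_s: 3.58
ee_pos: [401.4, -206.3, 23.5]
orientation: [0.446, 3.108, 0.001]
force: [-0.6, 1.7, 9.8]
grip_width: 57.9
gripper_force: 40.8
```

Emit:
move_arm([
  [0,0,0],
  [0,0,0],
  [0,0,0],
  [0,0,0],
  [0,0,0],
], yaw=[0,0,0,0,0], grip=[0.05,0.05,0.05,0.05,0.05])

```text
time_s: 4.0
ee_pos: [401.4, -206.3, 23.4]
orientation: [0.446, 3.108, 0.001]
force: [-1.4, 2.0, 11.1]
grip_width: 58.1
gripper_force: 40.9
```

Emit:
move_arm([
  [0,0,0.015],
  [0,0,0.04],
  [0,0,0.07],
  [0,0,0.1],
  [0,0,0.11],
], yaw=[0,0,0,0,0], grip=[0.05,0.05,0.05,0.05,0.05])

```text
time_s: 4.42
ee_pos: [401.8, -207.2, 135.8]
orientation: [0.447, 3.105, -0.0]
force: [1.3, -0.9, -1.8]
grip_width: 58.0
gripper_force: 44.7
```

Emit:
move_arm([
  [0.01,0.03,0],
  [0.02,0.06,0],
  [0.03,0.09,0],
  [0.04,0.12,0],
  [0.05,0.15,0],
], yaw=[0,0,0,0,0], grip=[0.05,0.05,0.05,0.05,0.05])

```text
time_s: 4.83
ee_pos: [450.5, -54.5, 132.2]
orientation: [-0.446, -3.11, -0.001]
force: [0.8, -0.6, -1.6]
grip_width: 57.3
gripper_force: 44.6
```

Emit:
move_arm([
  [0.01,0.03,0],
  [0.02,0.05,0],
  [0.0245,0.0635,0],
  [0.0245,0.0635,0],
  [0.0245,0.0635,0],
], yaw=[0,0,0,0,0], grip=[0.05,0.05,0.05,0.05,0.05])

```text
time_s: 5.25
ee_pos: [474.7, 7.8, 131.9]
orientation: [-0.443, -3.109, 0.001]
force: [-0.1, -1.1, -1.8]
grip_width: 58.2
gripper_force: 44.6
```

Run:
```python
from h import *
a=eyes.snapshot("scene");b=eyes.snapshot("top")
cv2.imwrite("pics/s3.png",np.hstack([cv2.resize(a[100:260,215:375,::-1],(400,400)),cv2.resize(b[140:240,230:330,::-1],(400,400))]))
s=ctrl.state();print(s["time_s"],s["ee_pos"],s["orientation"],s["force"],s["grip_width"])
```

```text
5.35 [474.50467856   6.33457342 132.10030696] [-4.47242406e-01 -3.10903378e+00  7.10152962e-04] [-0.1909015   0.44639272 -1.54906392] 57.85898148497724
```

View pics/s3.png

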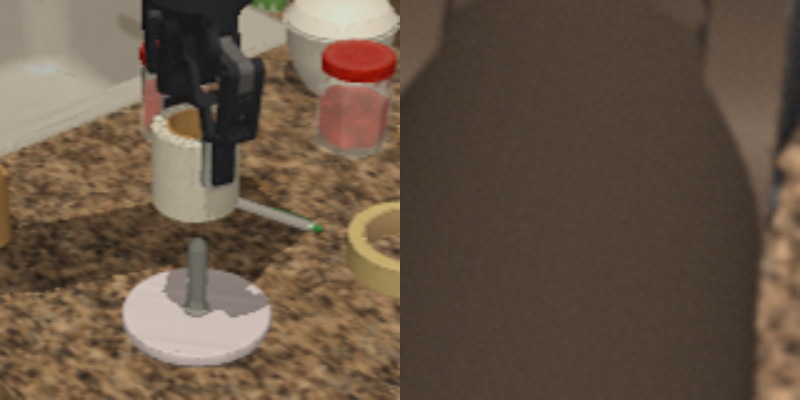

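The roll is held upright over the spindle. Its sides are at crop columns 152 and 239, so its midline is at scene column 293, and the spindle is at 294.

Run:
```python
from h import *
for z in(105,110,115):print(z,ray("scene",[(293.2,187.6)],z)+30*np.array([.62,.785]))
```

```text
105 [[479.98867872  14.14099511]]
110 [[474.93321256   8.42963951]]
115 [[469.8777464    2.71828391]]
```

Emit:
move_arm([
  [0,0,-0.012],
  [0,0,-0.024],
  [0,0,-0.036],
  [0,0,-0.046],
  [0,0,-0.05],
], yaw=[0,0,0,0,0], grip=[0.05,0.05,0.05,0.05,0.05])

```text
time_s: 5.77
ee_pos: [474.1, 6.3, 81.2]
orientation: [-0.448, -3.108, 0.001]
force: [-0.5, -0.4, -1.7]
grip_width: 58.7
gripper_force: 44.6
```

Emit:
move_arm([
  [0,0,-0.01],
  [0,0,-0.02],
  [0,0,-0.03],
  [0,0,-0.037],
  [0,0,-0.04],
], yaw=[0,0,0,0,0], grip=[0.05,0.05,0.05,0.05,0.05])

```text
time_s: 6.18
ee_pos: [474.5, 7.3, 41.0]
orientation: [-0.446, -3.108, 0.001]
force: [0.6, 0.4, -2.1]
grip_width: 58.0
gripper_force: 44.6
```

Emit:
move_arm([
  [0,0,-0.002],
  [0,0,-0.004],
  [0,0,-0.005],
  [0,0,-0.006],
  [0,0,-0.006],
], yaw=[0,0,0,0,0], grip=[0.05,0.05,0.05,0.05,0.05])

```text
time_s: 6.6
ee_pos: [475.3, 7.4, 36.4]
orientation: [0.446, 3.109, 0.0]
force: [-0.3, 0.3, -1.5]
grip_width: 58.0
gripper_force: 44.6
```

Emit:
move_arm([
  [0,0,-0.0005],
  [0,0,-0.001],
  [0,0,-0.0015],
  [0,0,-0.002],
  [0,0,-0.002],
], yaw=[0,0,0,0,0], grip=[0.05,0.05,0.05,0.05,0.05])

```text
time_s: 7.02
ee_pos: [475.3, 7.4, 35.5]
orientation: [0.446, 3.109, 0.002]
force: [-5.9, 0.2, 16.9]
grip_width: 57.8
gripper_force: 46.5
```

The roll made contact with the base at the expected height, so I'm releasing it.

Emit:
move_arm([
  [0,0,0],
  [0,0,0],
  [0,0,0],
  [0,0,0],
  [0,0,0],
], yaw=[0,0,0,0,0], grip=[0.06,0.065,0.075,0.085,0.085])

```text
time_s: 7.43
ee_pos: [475.1, 7.3, 34.2]
orientation: [-0.446, -3.11, 0.0]
force: [-0.7, -1.0, -0.5]
grip_width: 84.8
gripper_force: 0.0
```

Emit:
move_arm([
  [0,0,0],
  [0,0,0.01],
  [0,0,0.03],
  [0,0,0.06],
  [0,0,0.09],
], yaw=[0,0,0,0,0], grip=[0.085,0.085,0.085,0.085,0.085])

```text
time_s: 7.85
ee_pos: [474.3, 6.8, 125.4]
orientation: [-0.447, -3.108, 0.002]
force: [1.1, 0.5, 0.2]
grip_width: 84.8
gripper_force: 0.0
```

Emit:
move_arm([
  [0,0,0.03],
  [0,0,0.06],
  [0,0,0.09],
  [0,0,0.1],
  [0,0,0.1],
], yaw=[0,0,0,0,0], grip=[0.085,0.085,0.085,0.085,0.085])

```text
time_s: 8.27
ee_pos: [476.6, 7.3, 227.4]
orientation: [0.446, 3.105, 0.004]
force: [0.5, -0.0, -0.5]
grip_width: 85.2
gripper_force: 0.0
```

Run:
```python
from h import *
a=eyes.snapshot("scene")
cv2.imwrite("pics/s4.png",cv2.resize(a[130:280,180:380,::-1],(800,600)))
s=ctrl.state();print(s["time_s"],s["ee_pos"],s["force"],s["grip_width"])
```

```text
8.3167 [475.5838165    7.43747485 225.51019539] [-0.23349684  0.08821302 -0.14438785] 84.78017290354887
```

View pics/s4.png

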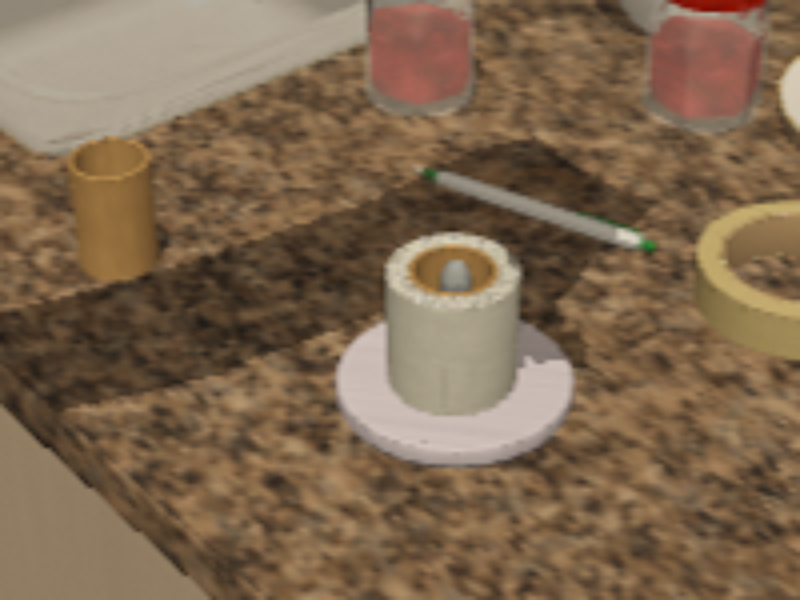

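The roll sits flat and upright on the base, with the spindle tip visible in the bore at crop (455,272). The bare core is untouched at crop (115,210), and the gripper is clear.

```bash
python3 -c "
from workcell import job
print(job.finish_job())"
```

```text
the job is handed in; nothing more can be done
None
```

The label roll is seated flat on the stand's base over the spindle and released, the bare core stands where it was, and the job was handed in at about 8.3 s.

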